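Knock the spring pin home over the brass shaft

TASK

Two bored blocks stand on the bench, each with a headed spring pin still standing proud of its top. Pick up the soft-face mallet by its handle and, with the mallet head, strike the pin of the block with the brass shaft down until it is fully home, leaving the pin of the block with the blue shaft standing and keeping the gripper itself off the brass-shaft block and its pin. Then set the mallet down on the bench again, standing on its face, and let go.

Things in the scene. Friction and masses are not known exactly. Their poses are not given: they have to be found in the camera images.
- mallet_grip (a point): Mallet, 0.32 kg: red head with yellow faces, 56 mm across, 74 high, standing on its face; level black handle 26 mm wide (y), 30 high. Point: on the handle's middle line, 40 mm above the lower face; head axis 65 mm along +x, handle end 87 mm along -x, 23 mm of bare handle towards the head; z up. Head-heavy: it stands alone, and pivots in the fingers unless gripped firmly (40 N or more).
- brass_fixture: Grey bored steel block, 42 x 50 x 48 mm, on a base plate 64 x 104 x 6 mm fixed to the bench; a brass shaft 22 mm thick lies through it along x, 88 mm long. Origin: under the plate's centre, on the bench; z up. Its spring pin (brass head 18 mm across, 6 thick) stands on this z axis, the top of the head 74 mm above the bench less the value of joint brass_pin.
- brass_pin (a joint): Depth (m) to which the pin over the brass shaft is driven: 0 to 0.003 at the start, 0.014 fully home with its head seated on the block. It yields to about 6 N (a little more when fast) and stays where driven. A blow that moves it at 30 mm/s or more is a strike; a slow push is not.
- blue_pin (a joint): The same for the pin of the other block, alike but with blue shaft and blue pin head, over 0.13 m away: starts at 0, must be left standing.

How it is judged:
By the outcome, as a careful person would: the job done as asked, in the order asked, and still so for the second after the job is handed in, with the robot touching nothing.
It also fails if it takes over 45 s, if anything falls off the work surface, if the arm or the gripper's body presses on something with over 40 N, if the wrist force passes 120 N, or if a joint passes its speed limit or range.

ROBOT

A 6-joint arm with a two-finger parallel gripper is mounted at the origin on a cart in front of the work surface, level with it; the furniture and walls round the work are solid. World frame = base frame: x ahead of the robot, y to its left, z up, the work surface at z = 0. Lengths are in m, angles in rad, forces in N, time in s.
With the tool pointing down it reaches from about 0.25 to 0.775 m from the base axis. Payload 4 kg.
Tool frame: the origin (TCP) lies at the very end of the fingers, on their centre line; the grasp point (between the pads) lies behind it (ctrl.grip_depth is the z of the grasp point in the tool frame, in m); z points along the fingers, y is the line along which they close (so a half turn about z gives the same grasp; the last joint's range is limited). The gripper opens to 94 mm and grips with 3 to 60 N. Pads are 16 mm wide; open, the fingers measure 119 mm over their backs; the gripper's body (75 mm by 177 mm) begins 78 mm behind the grasp point.
Start: joints at [1.108, 0.087, 1.371, -0, 1.684, -0.103], TCP at [0.194, 0.515, 0.206] pointing down, gripper open.
Joint ranges: [-3.1, 3.1], [-0.76, 2.03], [0.27, 2.55], [-1.08, 4.22], [0.17, 2.65], [-2.57, 2.57]. Speed limits (rad/s): [2.79, 2.79, 3.14, 3.14, 3.14, 3.14].

INTERFACE

Orientations are given as [roll, pitch, yaw] about the fixed x, y, z axes, in that order (R = Rz(yaw) Ry(pitch) Rx(roll)).
In Python, from plant import sensors, eyes, ticket, ctrl gives the robot as it stands.
- The arm moves only by the tool play_rows, never from a script. Its argument "deltas" is a list of rows, each an object of numbers: "tx", "ty", "tz": the shift along the world's x, y, z in units of 30 mm (1.0 is 30 mm); "twist": the turn about the world's z in units of 5 degrees (1.0 is 5 degrees); "jaw": the closure in counts, from 0 (fully open) to 255 (shut). A call has exactly 10 rows; each row is the pose to reach, as a shift and turn from the pose commanded when the call began; what a row does not reach only later rows make up. A row lasts 1/12 s, in which the tool goes at most 41.7 mm and 7.16 degrees, less where a joint would pass 70% of its speed; a pose out of reach is approached as far as the arm can. A call with a gripper value outside its range is refused whole. The fingers move at their own pace and stop on an object; the grip force is fixed at half the most. Time passes only in rows, so rows that repeat a pose let the fingers close, or fill a call up. It gives the time, the measured TCP pose, the force, the opening and the grip force at its end, in the units of the state.
- sensors.sense(): the state, without advancing time (a new reading comes with each control period).
- eyes.capture(name): name is "scene" or "top"; returns (picture, depth): 480x640x3 uint8, red, green, blue; 480x640 float32, m along the optical axis (not along the pixel's ray), 0 where there is no reading.
- eyes.camera_params(name): a dict with "intrinsics" (3x3 intrinsics, pixels), "world_to_cam" (4x4, takes a point from world to camera coordinates). Camera axes: x right, y up, looking along -z (the intrinsics and any distortion apply to the point x, -y, -z); pixel columns grow to the right and rows downward; lengths in m; the calibration is good to about 2 mm. A picture is of the moment at which its call begins. camera_params takes no time and is no camera call.
- ticket.hand_in(): hands the job in; it is judged then, once.
The state is a dict: "time": time; "joint_pos": joint angles; "qvel": joint speeds; "joint_efforts": joint torques, N m; "tool_pos": TCP position; "orientation": TCP orientation; "wrist_force": force on the tool from outside, world axes, zero at the start; "ft_torque": the same for the moment, N m; "finger_gap": finger opening in m; "grasp_force": force on a finger pad.
Only numpy, scipy, OpenCV 4.12 (cv2) and the standard library are available. Lean on these libraries where they do the work, as an engineer would, in place of code of your own. Each camera call takes 0.05 s, during which the arm holds its last target. There are 200 camera calls.

## Working session

There is one attempt and no reset: what is moved stays moved. The work goes in short steps, Python scripts to look and compute and a tool call to move; the robot and the scene stay as the last step left them, time stands still between calls to the robot, and variables do not carry over. Pictures are saved under pics/ and viewed, at most 10 in all, crops included, and the job is handed in when it is done.

Besides the shell and the picture viewer there is one more tool, called after ">>>" as name(argument=value, ...), one argument or row to a line, values as JSON. play_rows: Moves the arm, as the interface text tells. Its arguments: {"type":"object","properties":{"deltas":{"type":"array"}},"required":["deltas"]}

```bash
ls; mkdir -p pics
python3 - <<'E'
from plant import sensors, eyes, ticket, ctrl
import cv2,numpy as np
print(ctrl.grip_depth); s=sensors.sense(); print(s)
for n in("scene","top"):
    p,d=eyes.capture(n); np.savez(f"pics/{n}0.npz",p=p,d=d); cv2.imwrite(f"pics/{n}0.png",p[:,:,::-1]); c=eyes.camera_params(n); print(n,c)
E
```

```text
pics
-0.0188
{'time': 0.0, 'joint_pos': array([ 1.10791770e+00,  8.79895446e-02,  1.37226255e+00, -3.94914528e-06,
        1.68358276e+00, -1.03087533e-01]), 'qvel': array([0.00124441, 0.00128172, 0.00077388, 0.00089968, 0.001078  ,
       0.00088424]), 'joint_efforts': array([-1.38598507e-04, -3.40169084e+01, -3.02433014e+01,  7.17063784e-02,
        3.29961092e-02, -2.06682139e-04]), 'tool_pos': array([0.19339626, 0.5142906 , 0.20428109]), 'orientation': array([-3.13936194e+00, -2.26830141e-04,  2.78180087e+00]), 'wrist_force': array([-0.46557857, -0.52991475,  0.04229506]), 'ft_torque': array([ 0.00998863, -0.01115033,  0.02293194]), 'grasp_force': 0.0, 'finger_gap': 0.09391061012793674}
scene {'intrinsics': array([[620.98935835,   0.        , 314.84930961],
       [  0.        , 620.98935835, 243.81780361],
       [  0.        ,   0.        ,   1.        ]]), 'world_to_cam': array([[ 0.62376845, -0.78158834,  0.00570819, -0.27306785],
       [ 0.53520918,  0.43243821,  0.7256365 , -0.33737121],
       [-0.56961747, -0.44957408,  0.68805457, -1.07864915],
       [ 0.        ,  0.        ,  0.        ,  1.        ]])}
top {'intrinsics': array([[543.67880601,   0.        , 324.06504601],
       [  0.        , 543.67880601, 236.24655759],
       [  0.        ,   0.        ,   1.        ]]), 'world_to_cam': array([[ 0.02308698, -0.99970497,  0.00754727,  0.03376709],
       [ 0.98567349,  0.02402329,  0.16694506, -0.51962021],
       [-0.16707712,  0.00358488,  0.98593731, -0.9988412 ],
       [ 0.        ,  0.        ,  0.        ,  1.        ]])}
```

View pics/top0.png

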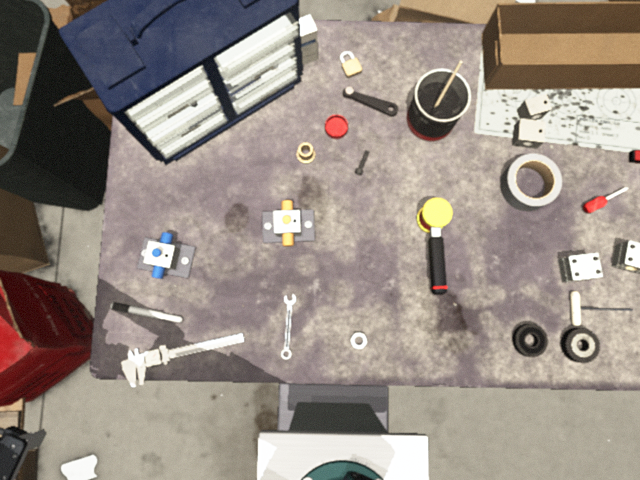

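View pics/scene0.png

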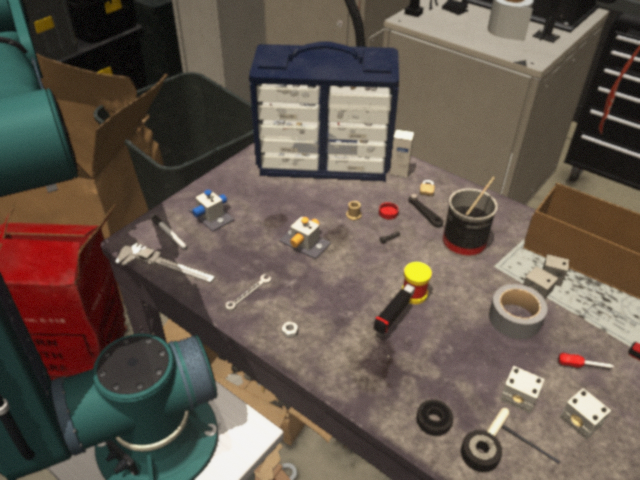

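The top view shows the brass block's pin at about (287,220), the blue pin at (157,253), and the mallet head at (437,212) with its handle running down to (439,290). The scene view agrees, and the mallet is standing on its face.

```bash
cat > h.py <<'E'
import numpy as np,cv2
from plant import eyes
def ray(n,uv,z):
    c=eyes.camera_params(n);K=c["intrinsics"];T=c["world_to_cam"];R=T[:3,:3];t=T[:3,3]
    d=np.linalg.inv(K)@[uv[0],uv[1],1];d=R.T@(d*[1,-1,-1]);o=-R.T@t
    return o+d*(z-o[2])/d[2]
def blobs(p,lo,hi,box,mn=15):
    x0,y0,x1,y1=box;h=cv2.cvtColor(p,cv2.COLOR_RGB2HSV);m=cv2.inRange(h,lo,hi);k=np.zeros_like(m);k[y0:y1,x0:x1]=m[y0:y1,x0:x1]
    n,l,s,c=cv2.connectedComponentsWithStats(k)
    return [(s[i].tolist(),c[i].round(1).tolist(),l==i) for i in range(1,n) if s[i][4]>=mn]
E
python3 - <<'E'
from h import *
top=np.load("pics/top0.npz")["p"];sc=np.load("pics/scene0.npz")["p"]
def show(n,p,lo,hi,box,z,mn=15):
    for s,c,_ in blobs(p,lo,hi,box,mn): print(n,s,c,ray(n,c,z).round(4), 'boxc',ray(n,(s[0]+(s[2]-1)/2,s[1]+(s[3]-1)/2),z).round(4))
print("mallet");show("top",top,(22,120,120),(35,255,255),(400,180,470,240),.074);show("scene",sc,(22,120,120),(35,255,255),(390,250,450,310),.074)
print("black handle");show("top",top,(0,0,0),(180,255,55),(420,225,460,300),.055)
print("red");show("top",top,(0,120,80),(8,255,255),(420,225,460,300),.05);show("top",top,(170,120,80),(180,255,255),(420,225,460,300),.05)
print("brass");show("top",top,(10,100,80),(30,255,255),(255,190,320,255),.073);show("scene",sc,(10,100,80),(30,255,255),(280,200,335,260),.073)
print("blue");show("top",top,(100,120,50),(125,255,255),(130,225,200,285),.074);show("scene",sc,(100,120,50),(125,255,255),(185,180,235,235),.074)
a=cv2.resize(top[185:300,235:465],None,fx=3.4,fy=3.4,interpolation=cv2.INTER_CUBIC)[:,:,::-1]
cv2.imwrite("pics/crop1.png",a)
E
```

```text
mallet
top [417, 198, 22, 35, 156] [423.9, 217.3] [ 0.5541 -0.14    0.074 ] boxc [ 0.5586 -0.1468  0.074 ]
scene [404, 261, 28, 24, 516] [417.4, 272.4] [ 0.559  -0.1709  0.074 ] boxc [ 0.5589 -0.1712  0.074 ]
scene [411, 294, 17, 10, 71] [419.0, 299.5] [ 0.4979 -0.2124  0.074 ] boxc [ 0.5001 -0.211   0.074 ]
black handle
top [429, 238, 6, 49, 172] [431.1, 262.8] [ 0.4709 -0.1566  0.055 ] boxc [ 0.4725 -0.1573  0.055 ]
top [441, 245, 5, 40, 69] [442.8, 266.9] [ 0.4637 -0.1785  0.055 ] boxc [ 0.4683 -0.179   0.055 ]
top [432, 290, 14, 4, 36] [438.0, 291.7] [ 0.417  -0.1689  0.055 ] boxc [ 0.4173 -0.1699  0.055 ]
red
top [423, 225, 7, 5, 19] [426.5, 226.5] [ 0.5413 -0.1494  0.05  ] boxc [ 0.5403 -0.1485  0.05  ]
top [431, 285, 17, 5, 62] [439.5, 287.0] [ 0.4262 -0.1729  0.05  ] boxc [ 0.4262 -0.172   0.05  ]
brass
top [281, 200, 12, 10, 92] [286.6, 204.4] [0.5727 0.118  0.073 ] boxc [0.5725 0.1182 0.073 ]
top [282, 233, 12, 13, 119] [287.7, 239.0] [0.5068 0.1137 0.073 ] boxc [0.5068 0.1141 0.073 ]
scene [301, 216, 8, 8, 45] [304.7, 219.7] [0.5414 0.1122 0.073 ] boxc [0.5416 0.113  0.073 ]
scene [311, 218, 9, 6, 31] [315.4, 220.4] [0.5546 0.0922 0.073 ] boxc [0.5537 0.0926 0.073 ]
scene [290, 232, 14, 16, 149] [296.5, 239.6] [0.4799 0.0848 0.073 ] boxc [0.4801 0.085  0.073 ]
blue
top [160, 233, 13, 10, 101] [166.0, 237.7] [0.5036 0.3393 0.074 ] boxc [0.504  0.3394 0.074 ]
top [153, 249, 8, 7, 43] [156.2, 252.2] [0.4761 0.3555 0.074 ] boxc [0.4765 0.3549 0.074 ]
top [152, 266, 13, 12, 113] [157.9, 271.7] [0.4401 0.3497 0.074 ] boxc [0.4405 0.3495 0.074 ]
scene [205, 190, 6, 5, 21] [207.6, 191.8] [0.4741 0.3512 0.074 ] boxc [0.4734 0.3508 0.074 ]
scene [220, 195, 6, 7, 25] [223.0, 197.6] [0.4815 0.308  0.074 ] boxc [0.4797 0.3079 0.074 ]
scene [193, 206, 11, 10, 80] [198.4, 210.4] [0.4138 0.3189 0.074 ] boxc [0.413  0.3194 0.074 ]
```

View pics/crop1.png

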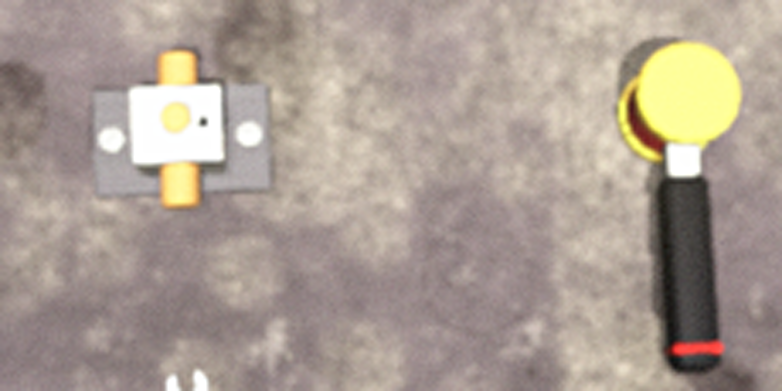

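The crop shows the pin head at crop (176,117), the mallet's top face at (689,92), the bare neck at (683,160), and the handle end at (694,365).

Run:
```python
from h import *
f=lambda u,v:(235+(u+.5)/3.4-.5,185+(v+.5)/3.4-.5)
top=np.load("pics/top0.npz");p=top["p"];d=top["d"]
for s,c,_ in blobs(p,(22,100,100),(38,255,255),(424,180,470,232)): print(s,c)
H=ray("top",f(689,92),.074);print("head",H,d[212,438]);print("neck",ray("top",f(683,160),.055));print("mid",ray("top",f(689,265),.055))
print("end",ray("top",f(694,367),.05));print("redband",ray("top",f(696,348),.055))
P=ray("top",f(176,117),.073);print("pin",P, "scene pin",ray("scene",(304.7,219.7),.072), "scene head",ray("scene",(417.4,272.4),.074))
for uv in((112,140),(249,134)):print("bolt",ray("top",f(*uv),.008))
c=eyes.camera_params("top");T=c["world_to_cam"]
o=-T[:3,:3].T@T[:3,3]
for uv in ((287,219),(287,226),(438,212),(437,262)):
    u=tuple(uv);
    # height from depth
    K=c["intrinsics"];z=d[u[1],u[0]];q=np.linalg.inv(K)@[u[0],u[1],1]*z*[1,-1,-1];print(uv,T[:3,:3].T@(q-T[:3,3]))
```

```text
[424, 197, 29, 31, 559] [437.7, 211.8]
head [ 0.56542127 -0.16529571  0.074     ] 1.024026
neck [ 0.53065298 -0.16557788  0.055     ]
mid [ 0.47162238 -0.16824525  0.055     ]
end [ 0.41568358 -0.17141589  0.05      ]
redband [ 0.42577978 -0.17156074  0.055     ]
pin [0.54457999 0.11738927 0.073     ] scene pin [0.54225158 0.11294976 0.072     ] scene head [ 0.55896908 -0.17092088  0.074     ]
bolt [0.54297695 0.15871397 0.008     ]
bolt [0.54851404 0.07872954 0.008     ]
(287, 219) [0.54514872 0.11643579 0.07085859]
(287, 226) [0.53510463 0.11714336 0.05319726]
(438, 212) [ 0.56557295 -0.1672877   0.0709063 ]
(437, 262) [ 0.47265539 -0.16758633  0.05554751]
```

>>> play_rows(
  deltas=[
    {"tx":0.5,"ty":-1.1,"tz":0,"twist":0.5,"jaw":0},
    {"tx":1.0,"ty":-2.3,"tz":0,"twist":1,"jaw":0},
    {"tx":1.6,"ty":-3.5,"tz":0,"twist":1.5,"jaw":0},
    {"tx":2.2,"ty":-4.7,"tz":0,"twist":2,"jaw":0},
    {"tx":2.8,"ty":-5.9,"tz":0,"twist":2.5,"jaw":0},
    {"tx":3.3,"ty":-7.1,"tz":0,"twist":3,"jaw":0},
    {"tx":3.9,"ty":-8.3,"tz":0,"twist":3.5,"jaw":0},
    {"tx":4.4,"ty":-9.5,"tz":0,"twist":4,"jaw":0},
    {"tx":5.0,"ty":-10.7,"tz":0,"twist":4.3,"jaw":0},
    {"tx":5.5,"ty":-11.9,"tz":0,"twist":4.6,"jaw":0},
  ],
)

```text
time: 0.93
tool_pos: [0.3589, 0.1559, 0.2052]
orientation: [3.142, 0.0, -3.098]
wrist_force: [0.9, 1.1, -0.2]
finger_gap: 0.0939
grasp_force: 0.0
```

>>> play_rows(
  deltas=[
    {"tx":0.5,"ty":-1.2,"tz":0,"twist":0,"jaw":0},
    {"tx":1.0,"ty":-2.4,"tz":0,"twist":0,"jaw":0},
    {"tx":1.6,"ty":-3.6,"tz":0,"twist":0,"jaw":0},
    {"tx":2.2,"ty":-4.8,"tz":0,"twist":0,"jaw":0},
    {"tx":2.8,"ty":-6.0,"tz":0,"twist":0,"jaw":0},
    {"tx":3.4,"ty":-7.2,"tz":0,"twist":0,"jaw":0},
    {"tx":4.0,"ty":-8.4,"tz":0,"twist":0,"jaw":0},
    {"tx":4.5,"ty":-9.6,"tz":0,"twist":0,"jaw":0},
    {"tx":5.0,"ty":-10.9,"tz":0,"twist":0,"jaw":0},
    {"tx":5.0,"ty":-10.9,"tz":0,"twist":0,"jaw":0},
  ],
)

```text
time: 1.77
tool_pos: [0.5095, -0.1754, 0.2031]
orientation: [-3.14, -0.003, -3.106]
wrist_force: [-0.9, 0.9, 0.3]
finger_gap: 0.0938
grasp_force: 0.0
```

>>> play_rows(
  deltas=[
    {"tx":0,"ty":0,"tz":-0.8,"twist":0,"jaw":0},
    {"tx":0,"ty":0,"tz":-1.6,"twist":0,"jaw":0},
    {"tx":0,"ty":0,"tz":-2.4,"twist":0,"jaw":0},
    {"tx":0,"ty":0,"tz":-3.2,"twist":0,"jaw":0},
    {"tx":0,"ty":0,"tz":-4,"twist":0,"jaw":0},
    {"tx":0,"ty":0,"tz":-4.7,"twist":0,"jaw":0},
    {"tx":0,"ty":0,"tz":-5.3,"twist":0,"jaw":0},
    {"tx":0,"ty":0,"tz":-5.8,"twist":0,"jaw":0},
    {"tx":0,"ty":0,"tz":-6.1,"twist":0,"jaw":0},
    {"tx":0,"ty":0,"tz":-6.1,"twist":0,"jaw":0},
  ],
)

```text
time: 2.6
tool_pos: [0.5066, -0.168, 0.0197]
orientation: [3.139, -0.005, -3.1]
wrist_force: [-0.3, 0.2, 0.4]
finger_gap: 0.094
grasp_force: 0.0
```

Run:
```python
from h import *
from plant import sensors
p,d=eyes.capture("scene");p2,d2=eyes.capture("top")
s=sensors.sense();print(s["tool_pos"],s["orientation"],s["wrist_force"])
a=cv2.resize(p[190:390,300:500],(600,600));b=cv2.resize(p2[150:350,400:467],(200,600))
cv2.imwrite("pics/c2.png",np.hstack([a,b])[:,:,::-1])
```

```text
[ 0.50867286 -0.1690179   0.02267356] [ 3.14138351e+00 -1.51168706e-04 -3.09981758e+00] [ 0.85439988 -0.20003117  0.212102  ]
```

View pics/c2.png

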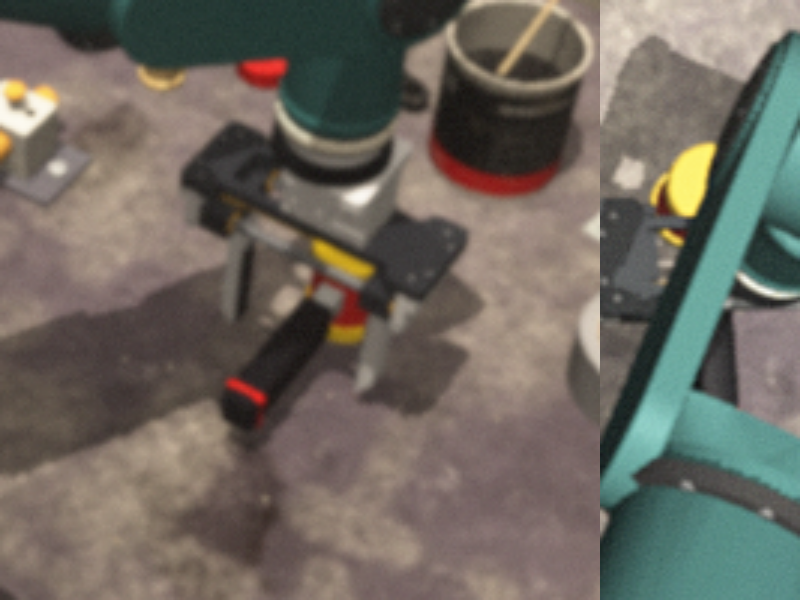

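The fingers stand either side of the black handle, just behind the neck: tips at crop (230,318) and (365,390), neck at (325,297). I'll close now.

>>> play_rows(
  deltas=[
    {"tx":0,"ty":0,"tz":0,"twist":0,"jaw":120},
    {"tx":0,"ty":0,"tz":0,"twist":0,"jaw":150},
    {"tx":0,"ty":0,"tz":0,"twist":0,"jaw":175},
    {"tx":0,"ty":0,"tz":0,"twist":0,"jaw":200},
    {"tx":0,"ty":0,"tz":0,"twist":0,"jaw":255},
    {"tx":0,"ty":0,"tz":0,"twist":0,"jaw":255},
    {"tx":0,"ty":0,"tz":0,"twist":0,"jaw":255},
    {"tx":0,"ty":0,"tz":0,"twist":0,"jaw":255},
    {"tx":0,"ty":0,"tz":0,"twist":0,"jaw":255},
    {"tx":0,"ty":0,"tz":0,"twist":0,"jaw":255},
  ],
)

```text
time: 3.53
tool_pos: [0.5086, -0.1692, 0.0225]
orientation: [3.141, -0.0, -3.1]
wrist_force: [-0.6, 0.3, 0.0]
finger_gap: 0.0309
grasp_force: 0.0
```

>>> play_rows(
  deltas=[
    {"tx":0,"ty":0,"tz":0,"twist":0,"jaw":255},
    {"tx":0,"ty":0,"tz":0,"twist":0,"jaw":255},
    {"tx":0,"ty":0,"tz":0.1,"twist":0,"jaw":255},
    {"tx":0,"ty":0,"tz":0.2,"twist":0,"jaw":255},
    {"tx":0,"ty":0,"tz":0.4,"twist":0,"jaw":255},
    {"tx":0,"ty":0,"tz":0.6,"twist":0,"jaw":255},
    {"tx":0,"ty":0,"tz":0.8,"twist":0,"jaw":255},
    {"tx":0,"ty":0,"tz":0.9,"twist":0,"jaw":255},
    {"tx":0,"ty":0,"tz":1,"twist":0,"jaw":255},
    {"tx":0,"ty":0,"tz":1,"twist":0,"jaw":255},
  ],
)

```text
time: 4.37
tool_pos: [0.5092, -0.1694, 0.0536]
orientation: [-3.141, 0.002, -3.1]
wrist_force: [-0.6, -0.6, -3.3]
finger_gap: 0.0253
grasp_force: 30.0
```

Run:
```python
from h import *
from plant import sensors
p,d=eyes.capture("scene")
s=sensors.sense();print(s["tool_pos"],s["orientation"],s["wrist_force"],s["ft_torque"],s["grasp_force"],s["finger_gap"])
cv2.imwrite("pics/c3.png",cv2.resize(p[190:390,300:500],(600,600))[:,:,::-1])
```

```text
[ 0.50892504 -0.16935149  0.05302832] [-3.14123683e+00  8.46997799e-04 -3.09998086e+00] [-0.01144515  0.61466512 -3.81507331] [0.01518272 0.20660127 0.01181057] 29.99867856502533 0.026143359770342243
```

View pics/c3.png

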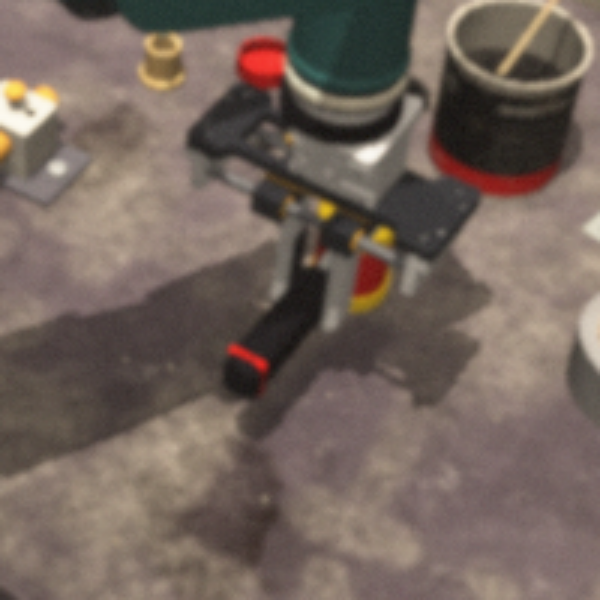

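>>> play_rows(
  deltas=[
    {"tx":0,"ty":0,"tz":0.1,"twist":0,"jaw":255},
    {"tx":0,"ty":0,"tz":0.3,"twist":0,"jaw":255},
    {"tx":0,"ty":0,"tz":0.6,"twist":0,"jaw":255},
    {"tx":0,"ty":0,"tz":1.0,"twist":0,"jaw":255},
    {"tx":0,"ty":0,"tz":1.4,"twist":0,"jaw":255},
    {"tx":0,"ty":0,"tz":1.8,"twist":0,"jaw":255},
    {"tx":0,"ty":0.1,"tz":2.2,"twist":0,"jaw":255},
    {"tx":0,"ty":0.3,"tz":2.5,"twist":0,"jaw":255},
    {"tx":0,"ty":0.6,"tz":2.7,"twist":0,"jaw":255},
    {"tx":0,"ty":1.0,"tz":2.8,"twist":0,"jaw":255},
  ],
)

```text
time: 5.25
tool_pos: [0.5092, -0.1388, 0.1381]
orientation: [-3.141, 0.002, -3.101]
wrist_force: [1.5, 0.1, -3.0]
finger_gap: 0.026
grasp_force: 30.0
```

>>> play_rows(
  deltas=[
    {"tx":0,"ty":0.6,"tz":0,"twist":0,"jaw":255},
    {"tx":-0.1,"ty":1.4,"tz":0,"twist":0,"jaw":255},
    {"tx":-0.2,"ty":2.3,"tz":0,"twist":0,"jaw":255},
    {"tx":-0.2,"ty":3.2,"tz":0,"twist":0,"jaw":255},
    {"tx":-0.3,"ty":4.1,"tz":0,"twist":0,"jaw":255},
    {"tx":-0.4,"ty":5.0,"tz":0,"twist":0,"jaw":255},
    {"tx":-0.4,"ty":5.9,"tz":0,"twist":0,"jaw":255},
    {"tx":-0.5,"ty":6.7,"tz":0,"twist":0,"jaw":255},
    {"tx":-0.5,"ty":7.4,"tz":0,"twist":0,"jaw":255},
    {"tx":-0.6,"ty":7.9,"tz":0,"twist":0,"jaw":255},
  ],
)

```text
time: 6.08
tool_pos: [0.4895, 0.101, 0.136]
orientation: [3.14, -0.001, -3.097]
wrist_force: [-0.4, -0.1, -3.4]
finger_gap: 0.0258
grasp_force: 30.0
```

>>> play_rows(
  deltas=[
    {"tx":0,"ty":0.3,"tz":0,"twist":0,"jaw":255},
    {"tx":0,"ty":0.5,"tz":0,"twist":0,"jaw":255},
    {"tx":0,"ty":0.5,"tz":0,"twist":0,"jaw":255},
    {"tx":0,"ty":0.5,"tz":0,"twist":0,"jaw":255},
    {"tx":0,"ty":0.5,"tz":0,"twist":0,"jaw":255},
    {"tx":0,"ty":0.5,"tz":0,"twist":0,"jaw":255},
    {"tx":0,"ty":0.5,"tz":0,"twist":0,"jaw":255},
    {"tx":0,"ty":0.5,"tz":0,"twist":0,"jaw":255},
    {"tx":0,"ty":0.5,"tz":0,"twist":0,"jaw":255},
    {"tx":0,"ty":0.5,"tz":0,"twist":0,"jaw":255},
  ],
)

```text
time: 6.92
tool_pos: [0.4907, 0.1125, 0.1365]
orientation: [3.142, 0.0, -3.1]
wrist_force: [0.5, -0.1, -3.3]
finger_gap: 0.0258
grasp_force: 30.0
```

Run:
```python
from h import *
from plant import sensors
p,d=eyes.capture("scene");p2,d2=eyes.capture("top")
s=sensors.sense();print(s["tool_pos"],s["orientation"],s["wrist_force"],s["ft_torque"],s["grasp_force"],s["finger_gap"])
a=cv2.resize(p[140:280,220:380],None,fx=3,fy=3,interpolation=cv2.INTER_CUBIC);b=cv2.resize(p2[160:300,220:320],None,fx=3,fy=3,interpolation=cv2.INTER_CUBIC)
cv2.imwrite("pics/c4.png",np.hstack([a,b])[:,:,::-1])
np.savez("pics/c4.npz",p=p,d=d,p2=p2)
```

```text
[0.4906736  0.1126893  0.13650071] [ 3.14147489e+00  2.28488931e-06 -3.10021288e+00] [-0.6063651  -0.23773503 -3.83925705] [0.02423561 0.19554875 0.00686896] 29.998616874217987 0.025825684075892093
```

View pics/c4.png

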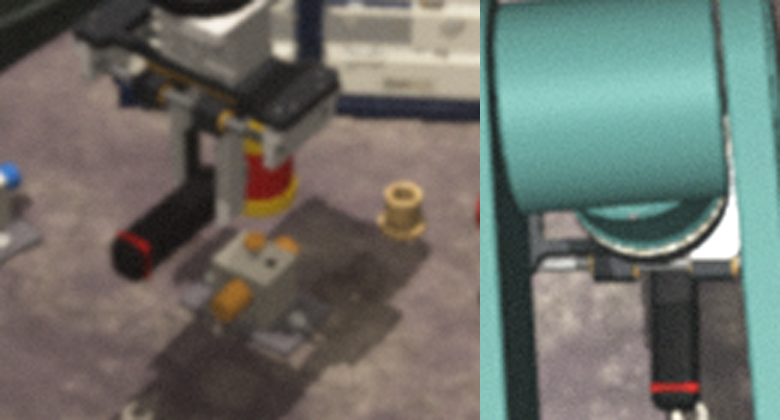

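The mallet hangs level over the block. The lower yellow face is at crop (271,197), and the pin head is below it at (255,241).

Run:
```python
from h import *
g=lambda u,v:(220+(u+.5)/3-.5,140+(v+.5)/3-.5)
p=np.load("pics/c4.npz")["p"]
for s,c,_ in blobs(p,(20,110,80),(38,255,255),(296,175,325,216),8): print(s,c)
q=ray("scene",g(271,196),.114);pin=ray("scene",g(255,240),.072);print(q,pin,q-pin)
# projected outline of a 28 mm disc about the head position expected from the grasp
c=eyes.camera_params("scene");T=c["world_to_cam"];K=c["intrinsics"]
for h in ([.544,.1165],[.5395,.111],q[:2]):
    t=np.linspace(0,2*np.pi,73);P=np.c_[h[0]+.028*np.cos(t),h[1]+.028*np.sin(t),0*t+.114]@T[:3,:3].T+T[:3,3];P=P*[1,-1,-1]@K.T;P=P[:,:2]/P[:,2:]
    P=(P-[220,140])*3+1; print(h,P.min(0),P.max(0))
```

```text
[303, 180, 5, 4, 17] [304.9, 181.6]
[301, 186, 7, 5, 26] [303.7, 188.0]
[301, 200, 18, 12, 74] [309.6, 208.0]
[0.55041518 0.1043257  0.114     ] [0.54229216 0.11307923 0.072     ] [ 0.00812303 -0.00875354  0.042     ]
[0.544, 0.1165] [214.23128074 169.44411844] [290.80850454 218.59172927]
[0.5395, 0.111] [216.01486325 175.39416404] [292.87445586 224.90762805]
[0.55041518 0.1043257 ] [232.65130716 171.72607669] [309.31438076 221.00954364]
```

>>> play_rows(
  deltas=[
    {"tx":-0.1,"ty":0,"tz":0,"twist":0,"jaw":255},
    {"tx":-0.15,"ty":0,"tz":0,"twist":0,"jaw":255},
    {"tx":-0.15,"ty":0,"tz":-0.2,"twist":0,"jaw":255},
    {"tx":-0.15,"ty":0,"tz":-0.6,"twist":0,"jaw":255},
    {"tx":-0.15,"ty":0,"tz":-1.0,"twist":0,"jaw":255},
    {"tx":-0.15,"ty":0,"tz":-1.4,"twist":0,"jaw":255},
    {"tx":-0.15,"ty":0,"tz":-1.8,"twist":0,"jaw":255},
    {"tx":-0.15,"ty":0,"tz":-1.9,"twist":0,"jaw":255},
    {"tx":-0.15,"ty":0,"tz":-1.9,"twist":0,"jaw":255},
    {"tx":-0.15,"ty":0,"tz":-1.9,"twist":0,"jaw":255},
  ],
)

```text
time: 7.85
tool_pos: [0.4856, 0.1128, 0.0784]
orientation: [3.142, -0.001, -3.1]
wrist_force: [-0.8, 0.2, -2.3]
finger_gap: 0.026
grasp_force: 30.0
```

Run:
```python
from h import *
from plant import sensors
p,d=eyes.capture("scene")
s=sensors.sense();print(s["tool_pos"],s["orientation"],s["wrist_force"],s["ft_torque"],s["grasp_force"])
cv2.imwrite("pics/c5.png",cv2.resize(p[150:270,230:370],None,fx=5,fy=5,interpolation=cv2.INTER_CUBIC)[:,:,::-1])
```

```text
[0.48578573 0.11278232 0.07850409] [ 3.14153279e+00 -1.08016005e-03 -3.09994269e+00] [-0.30161324  0.13400605 -2.24404152] [ 0.00930721  0.19869528 -0.00471344] 29.999400079250336
```

View pics/c5.png

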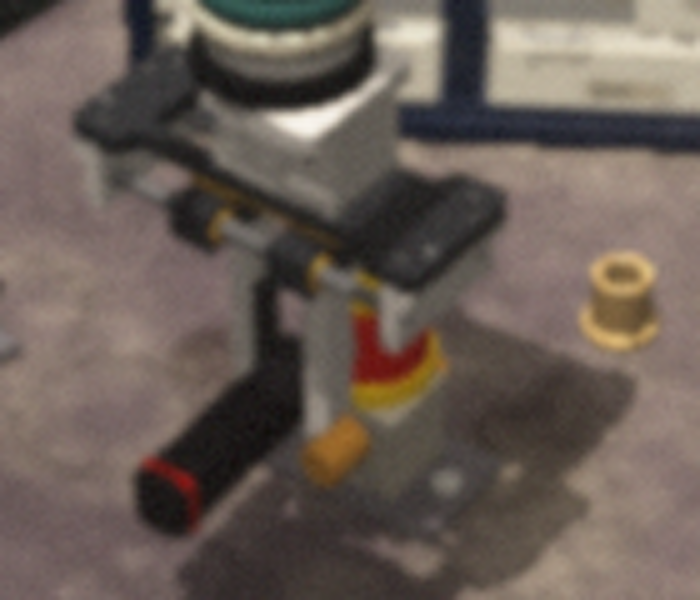

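The head rests on the pin over the block at about (395,380), so I'll lift off and inspect the pin.

>>> play_rows(
  deltas=[
    {"tx":0,"ty":0,"tz":0.3,"twist":0,"jaw":255},
    {"tx":0,"ty":0,"tz":0.7,"twist":0,"jaw":255},
    {"tx":0,"ty":0,"tz":1.1,"twist":0,"jaw":255},
    {"tx":0,"ty":0,"tz":1.5,"twist":0,"jaw":255},
    {"tx":0,"ty":0,"tz":1.8,"twist":0,"jaw":255},
    {"tx":0,"ty":0,"tz":2.0,"twist":0,"jaw":255},
    {"tx":0,"ty":0,"tz":2.0,"twist":0,"jaw":255},
    {"tx":0,"ty":0,"tz":2.0,"twist":0,"jaw":255},
    {"tx":0,"ty":0,"tz":2.0,"twist":0,"jaw":255},
    {"tx":0,"ty":0,"tz":2.0,"twist":0,"jaw":255},
  ],
)

```text
time: 8.73
tool_pos: [0.4856, 0.1127, 0.1386]
orientation: [-3.142, -0.002, -3.1]
wrist_force: [-0.4, 0.4, -3.9]
finger_gap: 0.0259
grasp_force: 30.0
```

Run:
```python
from h import *
from plant import sensors
p,d=eyes.capture("scene")
np.savez("pics/c6.npz",p=p,d=d)
s=sensors.sense();print(s["tool_pos"],s["orientation"],s["wrist_force"],s["ft_torque"])
q=np.load("pics/scene0.npz")["p"]
f=lambda p:cv2.resize(p[165:265,265:340],None,fx=5,fy=5,interpolation=cv2.INTER_CUBIC)
cv2.imwrite("pics/c6.png",np.hstack([f(p),f(q)])[:,:,::-1])
```

```text
[0.48558525 0.11273682 0.13856014] [-3.14156957e+00 -1.84319689e-03 -3.09995840e+00] [ 0.19470876  0.17300401 -3.98593985] [0.0005414  0.13625133 0.00758076]
```

View pics/c6.png

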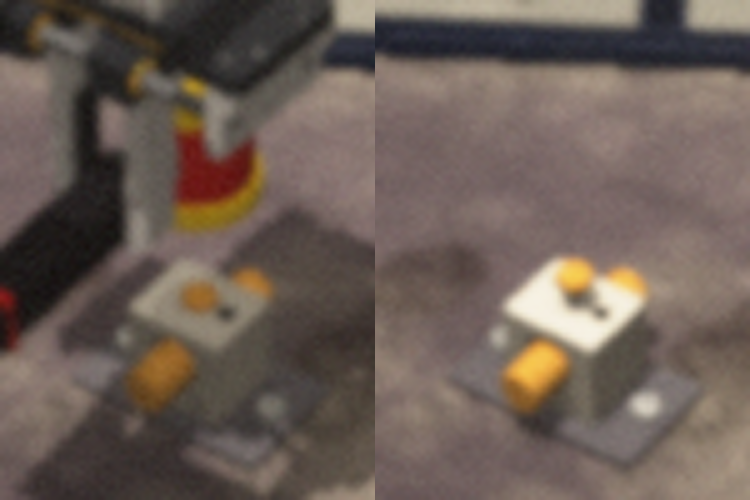

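The pin head now lies on the block's top, at left crop (200,297), against (200,274) before. I'll check the drop numerically.

Run:
```python
from h import *
c=eyes.camera_params("scene");T=c["world_to_cam"];K=c["intrinsics"]
def proj(P): P=(T[:3,:3]@P+T[:3,3])*[1,-1,-1];P=K@P;return P[:2]/P[2]
for f,v in(("scene0",120),("c6",50)):
    p=np.load(f"pics/{f}.npz")["p"]
    for s,cc,_ in blobs(p,(8,110,v),(30,255,255),(298,212,312,232),8): print(f,s,cc)
b=ray("scene",(304.7,219.3),.0715)
for z in(.074,.071,.064,.062,.060):print(z,proj(np.r_[b[:2],z]))
```

```text
scene0 [302, 217, 7, 7, 41] [304.9, 219.9]
c6 [301, 222, 8, 6, 34] [304.6, 224.1]
0.074 [304.69381015 218.45847028]
0.071 [304.70123613 219.46805616]
0.064 [304.71847802 221.81214311]
0.062 [304.72338243 222.47891357]
0.06 [304.7282772  223.14437177]
```

>>> play_rows(
  deltas=[
    {"tx":0,"ty":0,"tz":-0.2,"twist":0,"jaw":255},
    {"tx":0,"ty":0,"tz":-0.6,"twist":0,"jaw":255},
    {"tx":0,"ty":0,"tz":-1.0,"twist":0,"jaw":255},
    {"tx":0,"ty":0,"tz":-1.5,"twist":0,"jaw":255},
    {"tx":0,"ty":0,"tz":-2.0,"twist":0,"jaw":255},
    {"tx":0,"ty":0,"tz":-2.1,"twist":0,"jaw":255},
    {"tx":0,"ty":0,"tz":-2.1,"twist":0,"jaw":255},
    {"tx":0,"ty":0,"tz":-2.1,"twist":0,"jaw":255},
    {"tx":0,"ty":0,"tz":-2.1,"twist":0,"jaw":255},
    {"tx":0,"ty":0,"tz":-2.1,"twist":0,"jaw":255},
  ],
)

```text
time: 9.62
tool_pos: [0.4864, 0.1128, 0.0766]
orientation: [3.141, 0.001, -3.1]
wrist_force: [0.1, 0.5, -2.1]
finger_gap: 0.0257
grasp_force: 30.0
```

>>> play_rows(
  deltas=[
    {"tx":0,"ty":0,"tz":0.3,"twist":0,"jaw":255},
    {"tx":0,"ty":0,"tz":0.7,"twist":0,"jaw":255},
    {"tx":0,"ty":0,"tz":1.1,"twist":0,"jaw":255},
    {"tx":0,"ty":0,"tz":1.5,"twist":0,"jaw":255},
    {"tx":0,"ty":0,"tz":1.8,"twist":0,"jaw":255},
    {"tx":0,"ty":0,"tz":2.1,"twist":0,"jaw":255},
    {"tx":0,"ty":0,"tz":2.1,"twist":0,"jaw":255},
    {"tx":0,"ty":0,"tz":2.1,"twist":0,"jaw":255},
    {"tx":0,"ty":0,"tz":2.1,"twist":0,"jaw":255},
    {"tx":0,"ty":0,"tz":2.1,"twist":0,"jaw":255},
  ],
)

```text
time: 10.45
tool_pos: [0.4855, 0.1127, 0.1385]
orientation: [-3.142, -0.002, -3.1]
wrist_force: [0.2, 0.8, -2.7]
finger_gap: 0.0255
grasp_force: 30.0
```

Run:
```python
from h import *
from plant import sensors
p,d=eyes.capture("scene")
s=sensors.sense();print(s["tool_pos"],s["wrist_force"],s["ft_torque"])
for s,cc,_ in blobs(p,(8,110,50),(30,255,255),(298,212,312,232),8): print(s,cc)
f=lambda p:cv2.resize(p[150:250,250:350],None,fx=6,fy=6,interpolation=cv2.INTER_CUBIC)
cv2.imwrite("pics/c7.png",f(p)[:,:,::-1])
```

```text
[0.48552566 0.11272582 0.13846922] [ 0.4768192   0.4495346  -4.14216218] [0.08992593 0.15113468 0.04038429]
[301, 222, 8, 6, 35] [304.5, 224.1]
```

View pics/c7.png

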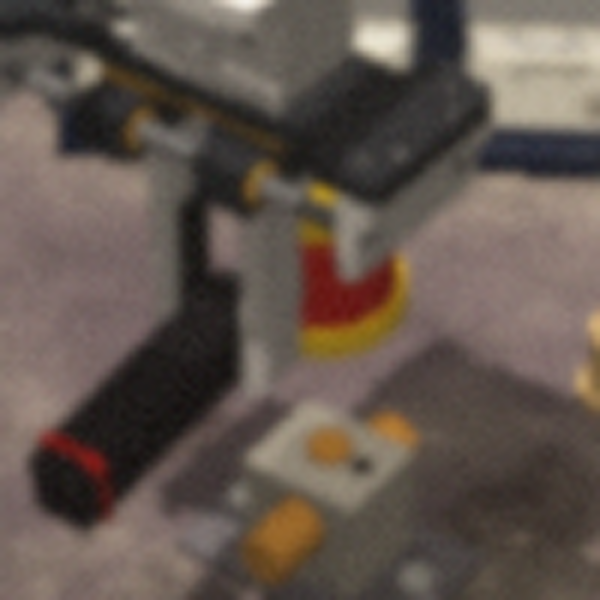

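The pin is seated on the block at (328,445), and its reading didn't change after the second blow. The mallet is tilted a few degrees. I'll carry it back to its free spot.

>>> play_rows(
  deltas=[
    {"tx":0,"ty":-0.2,"tz":0,"twist":0,"jaw":255},
    {"tx":0,"ty":-0.7,"tz":0,"twist":0,"jaw":255},
    {"tx":0,"ty":-1.4,"tz":0,"twist":0,"jaw":255},
    {"tx":0.1,"ty":-2.3,"tz":0,"twist":0,"jaw":255},
    {"tx":0.2,"ty":-3.2,"tz":0,"twist":0,"jaw":255},
    {"tx":0.3,"ty":-4.1,"tz":0,"twist":0,"jaw":255},
    {"tx":0.4,"ty":-5.0,"tz":0,"twist":0,"jaw":255},
    {"tx":0.5,"ty":-5.9,"tz":0,"twist":0,"jaw":255},
    {"tx":0.6,"ty":-6.8,"tz":0,"twist":0,"jaw":255},
    {"tx":0.6,"ty":-7.6,"tz":0,"twist":0,"jaw":255},
  ],
)

```text
time: 11.33
tool_pos: [0.504, -0.1174, 0.1391]
orientation: [-3.141, -0.0, -3.101]
wrist_force: [0.6, -0.2, -3.8]
finger_gap: 0.0259
grasp_force: 30.0
```

>>> play_rows(
  deltas=[
    {"tx":0,"ty":-0.7,"tz":-0.1,"twist":0,"jaw":255},
    {"tx":0,"ty":-1.2,"tz":-0.3,"twist":0,"jaw":255},
    {"tx":0,"ty":-1.5,"tz":-0.6,"twist":0,"jaw":255},
    {"tx":0,"ty":-1.7,"tz":-1.0,"twist":0,"jaw":255},
    {"tx":0,"ty":-1.8,"tz":-1.4,"twist":0,"jaw":255},
    {"tx":0,"ty":-1.8,"tz":-1.8,"twist":0,"jaw":255},
    {"tx":0,"ty":-1.8,"tz":-2.2,"twist":0,"jaw":255},
    {"tx":0,"ty":-1.8,"tz":-2.5,"twist":0,"jaw":255},
    {"tx":0,"ty":-1.8,"tz":-2.7,"twist":0,"jaw":255},
    {"tx":0,"ty":-1.8,"tz":-2.8,"twist":0,"jaw":255},
  ],
)

```text
time: 12.17
tool_pos: [0.5035, -0.1683, 0.054]
orientation: [3.14, -0.002, -3.099]
wrist_force: [0.2, -0.1, -4.3]
finger_gap: 0.0259
grasp_force: 30.0
```

>>> play_rows(
  deltas=[
    {"tx":0,"ty":0,"tz":-0.1,"twist":0,"jaw":255},
    {"tx":0,"ty":0,"tz":-0.2,"twist":0,"jaw":255},
    {"tx":0,"ty":0,"tz":-0.4,"twist":0,"jaw":255},
    {"tx":0,"ty":0,"tz":-0.6,"twist":0,"jaw":255},
    {"tx":0,"ty":0,"tz":-0.8,"twist":0,"jaw":255},
    {"tx":0,"ty":0,"tz":-0.9,"twist":0,"jaw":255},
    {"tx":0,"ty":0,"tz":-1.0,"twist":0,"jaw":255},
    {"tx":0,"ty":0,"tz":-1.1,"twist":0,"jaw":255},
    {"tx":0,"ty":0,"tz":-1.15,"twist":0,"jaw":255},
    {"tx":0,"ty":0,"tz":-1.15,"twist":0,"jaw":255},
  ],
)

```text
time: 13.0
tool_pos: [0.5039, -0.1691, 0.0206]
orientation: [3.141, -0.001, -3.1]
wrist_force: [-0.5, 0.3, -3.8]
finger_gap: 0.0262
grasp_force: 30.0
```

>>> play_rows(
  deltas=[
    {"tx":0,"ty":0,"tz":-0.03,"twist":0,"jaw":255},
    {"tx":0,"ty":0,"tz":-0.06,"twist":0,"jaw":255},
    {"tx":0,"ty":0,"tz":-0.1,"twist":0,"jaw":255},
    {"tx":0,"ty":0,"tz":-0.1,"twist":0,"jaw":255},
    {"tx":0,"ty":0,"tz":-0.1,"twist":0,"jaw":255},
    {"tx":0,"ty":0,"tz":-0.1,"twist":0,"jaw":255},
    {"tx":0,"ty":0,"tz":-0.1,"twist":0,"jaw":255},
    {"tx":0,"ty":0,"tz":-0.1,"twist":0,"jaw":255},
    {"tx":0,"ty":0,"tz":-0.1,"twist":0,"jaw":255},
    {"tx":0,"ty":0,"tz":-0.1,"twist":0,"jaw":255},
  ],
)

```text
time: 13.83
tool_pos: [0.5042, -0.1692, 0.018]
orientation: [3.142, 0.0, -3.1]
wrist_force: [0.4, 0.6, -3.7]
finger_gap: 0.0259
grasp_force: 30.0
```

Run:
```python
from h import *
p,d=eyes.capture("scene");c=eyes.camera_params("scene");T=c["world_to_cam"];Ki=np.linalg.inv(c["intrinsics"])
def show(p,d):
  for nm,lo,hi in(("red",(0,120,60),(8,255,255)),("red2",(172,120,60),(180,255,255)),("yel",(22,120,80),(38,255,255)),("blk",(0,0,0),(180,255,45))):
    for s,cc,m in blobs(p,lo,hi,(370,255,435,345),12):
        v,u=np.nonzero(m&(d>0));P=(Ki@np.c_[u,v,np.ones(len(u))].T*d[v,u]).T*[1,-1,-1];W=(P-T[:3,3])@T[:3,:3]
        print(nm,s,cc,W.mean(0).round(3),"z",W[:,2].min().round(3),W[:,2].max().round(3))
z=np.load("pics/scene0.npz");show(z["p"],z["d"]);print();show(p,d)
```

```text
red [411, 285, 17, 13, 135] [419.2, 291.3] [ 0.552 -0.186  0.033] z -0.002 0.054
red [376, 316, 13, 10, 71] [382.2, 320.0] [ 0.425 -0.177  0.053] z 0.041 0.058
yel [404, 261, 28, 24, 516] [417.4, 272.4] [ 0.564 -0.169  0.069] z -0.005 0.08
yel [410, 294, 18, 10, 74] [418.6, 299.6] [ 0.552 -0.187  0.008] z -0.003 0.017
blk [381, 292, 29, 35, 356] [396.0, 307.8] [ 0.472 -0.179  0.048] z -0.003 0.06
blk [375, 321, 11, 13, 90] [379.6, 327.1] [ 0.415 -0.179  0.043] z 0.0 0.056

red [415, 289, 10, 10, 62] [418.7, 293.2] [ 0.547 -0.187  0.033] z 0.018 0.051
red [372, 322, 14, 11, 77] [378.6, 326.5] [ 0.419 -0.174  0.037] z -0.002 0.043
yel [401, 271, 7, 7, 33] [404.0, 273.7] [ 0.517 -0.162  0.098] z 0.072 0.146
yel [421, 280, 5, 5, 16] [422.8, 282.2] [ 0.537 -0.196  0.08 ] z 0.065 0.151
yel [414, 298, 11, 5, 21] [419.0, 300.5] [ 0.549 -0.19   0.01 ] z 0.006 0.015
blk [398, 266, 26, 13, 33] [411.6, 272.7] [ 0.481 -0.195  0.152] z 0.149 0.157
blk [382, 269, 7, 8, 37] [385.0, 272.9] [ 0.468 -0.146  0.13 ] z 0.122 0.137
blk [404, 279, 8, 10, 43] [407.3, 283.7] [ 0.471 -0.195  0.131] z 0.123 0.139
blk [377, 283, 28, 49, 432] [393.6, 308.7] [ 0.471 -0.174  0.043] z -0.004 0.082
blk [372, 328, 11, 13, 81] [377.3, 333.9] [ 0.41  -0.178  0.025] z -0.002 0.042
```

>>> play_rows(
  deltas=[
    {"tx":0,"ty":0,"tz":-0.03,"twist":0,"jaw":255},
    {"tx":0,"ty":0,"tz":-0.06,"twist":0,"jaw":255},
    {"tx":0,"ty":0,"tz":-0.1,"twist":0,"jaw":255},
    {"tx":0,"ty":0,"tz":-0.1,"twist":0,"jaw":255},
    {"tx":0,"ty":0,"tz":-0.1,"twist":0,"jaw":255},
    {"tx":0,"ty":0,"tz":-0.1,"twist":0,"jaw":255},
    {"tx":0,"ty":0,"tz":-0.1,"twist":0,"jaw":255},
    {"tx":0,"ty":0,"tz":-0.1,"twist":0,"jaw":255},
    {"tx":0,"ty":0,"tz":-0.1,"twist":0,"jaw":255},
    {"tx":0,"ty":0,"tz":-0.1,"twist":0,"jaw":255},
  ],
)

```text
time: 14.72
tool_pos: [0.5043, -0.1693, 0.0163]
orientation: [-3.141, 0.001, -3.1]
wrist_force: [-3.9, 1.4, 6.7]
finger_gap: 0.0263
grasp_force: 30.0
```

>>> play_rows(
  deltas=[
    {"tx":0,"ty":0,"tz":0.04,"twist":0,"jaw":255},
    {"tx":0,"ty":0,"tz":0.04,"twist":0,"jaw":255},
    {"tx":0,"ty":0,"tz":0.04,"twist":0,"jaw":180},
    {"tx":0,"ty":0,"tz":0.04,"twist":0,"jaw":175},
    {"tx":0,"ty":0,"tz":0.04,"twist":0,"jaw":165},
    {"tx":0,"ty":0,"tz":0.04,"twist":0,"jaw":140},
    {"tx":0,"ty":0,"tz":0.04,"twist":0,"jaw":80},
    {"tx":0,"ty":0,"tz":0.04,"twist":0,"jaw":0},
    {"tx":0,"ty":0,"tz":0.04,"twist":0,"jaw":0},
    {"tx":0,"ty":0,"tz":0.04,"twist":0,"jaw":0},
  ],
)

```text
time: 15.55
tool_pos: [0.5042, -0.1692, 0.0162]
orientation: [3.142, 0.0, -3.1]
wrist_force: [-0.2, -0.7, 0.3]
finger_gap: 0.0629
grasp_force: 0.0
```

>>> play_rows(
  deltas=[
    {"tx":0,"ty":0,"tz":0,"twist":0,"jaw":0},
    {"tx":0,"ty":0,"tz":0,"twist":0,"jaw":0},
    {"tx":0,"ty":0,"tz":0,"twist":0,"jaw":0},
    {"tx":0,"ty":0,"tz":0.3,"twist":0,"jaw":0},
    {"tx":0,"ty":0,"tz":0.8,"twist":0,"jaw":0},
    {"tx":0,"ty":0,"tz":1.5,"twist":0,"jaw":0},
    {"tx":0,"ty":0,"tz":2.3,"twist":0,"jaw":0},
    {"tx":0,"ty":0,"tz":3.1,"twist":0,"jaw":0},
    {"tx":0,"ty":0,"tz":4.0,"twist":0,"jaw":0},
    {"tx":0,"ty":0,"tz":5.0,"twist":0,"jaw":0},
  ],
)

```text
time: 16.38
tool_pos: [0.5036, -0.169, 0.1674]
orientation: [3.141, -0.001, -3.1]
wrist_force: [1.3, -0.6, -0.6]
finger_gap: 0.0942
grasp_force: 0.0
```

>>> play_rows(
  deltas=[
    {"tx":-0.5,"ty":1,"tz":0.5,"twist":0,"jaw":0},
    {"tx":-1,"ty":2,"tz":1,"twist":0,"jaw":0},
    {"tx":-1.5,"ty":3,"tz":1,"twist":0,"jaw":0},
    {"tx":-2,"ty":4,"tz":1,"twist":0,"jaw":0},
    {"tx":-2.5,"ty":5,"tz":1,"twist":0,"jaw":0},
    {"tx":-3,"ty":6,"tz":1,"twist":0,"jaw":0},
    {"tx":-3.5,"ty":6.5,"tz":1,"twist":0,"jaw":0},
    {"tx":-4,"ty":7,"tz":1,"twist":0,"jaw":0},
    {"tx":-4,"ty":7,"tz":1,"twist":0,"jaw":0},
    {"tx":-4,"ty":7,"tz":1,"twist":0,"jaw":0},
  ],
)

```text
time: 17.22
tool_pos: [0.3842, 0.0411, 0.1971]
orientation: [-3.141, 0.002, -3.098]
wrist_force: [0.1, -0.5, -0.2]
finger_gap: 0.0939
grasp_force: 0.0
```

Run:
```python
from h import *
from plant import sensors
p,d=eyes.capture("scene")
print(sensors.sense()["wrist_force"])
for n,b,lo in(("brass",(298,212,312,232),(8,110,50)),("yel",(385,250,450,310),(22,120,80))):
    for s,cc,_ in blobs(p,lo,(38,255,255),b,8): print(n,s,cc)
for s,cc,_ in blobs(p,(100,120,50),(125,255,255),(185,180,235,235)):print("blue",s,cc)
cv2.imwrite("pics/c8.png",cv2.resize(p[160:360,180:450],None,fx=2.9,fy=2.9,interpolation=cv2.INTER_CUBIC)[:,:,::-1])
```

```text
[0.15407459 0.0323455  0.54419224]
yel [403, 261, 29, 24, 519] [417.0, 272.5]
yel [409, 294, 19, 10, 80] [418.7, 299.6]
blue [205, 190, 6, 5, 21] [207.6, 191.8]
blue [220, 195, 6, 7, 25] [223.0, 197.6]
blue [193, 206, 11, 10, 81] [198.4, 210.4]
```

View pics/c8.png

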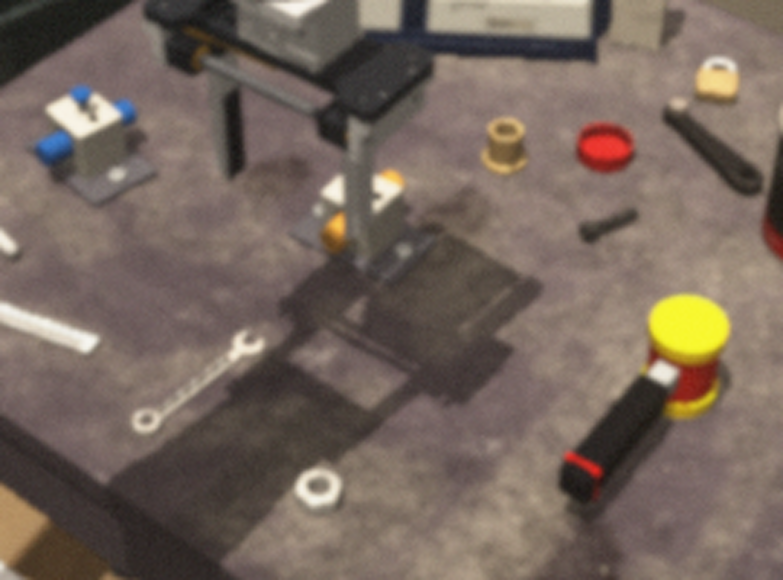

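The mallet stands upright on its face with the head at (688,350). The blue pin at (80,95) reads the same as at the start, and the gripper is clear of everything.

```bash
python3 -c "
from plant import ticket
print(ticket.hand_in())"
```

```text
the job is handed in; nothing more can be done
None
```

I handed the job in with the brass-shaft pin struck home, as far as the camera can show (about 12.6 mm of travel, unmoved by a second blow), the blue pin still standing, and the mallet on its face on the bench, released.

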